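# Make up two polishing heads on their spindles

### The arm

A 6-joint arm with a two-finger parallel gripper is mounted at the origin on the work surface. World frame = base frame: x ahead of the robot, y to its left, z up, the work surface at z = 0. Lengths are in m, angles in rad, forces in N, time in s.
With the tool pointing down it reaches from about 0.35 to 0.875 m from the base axis. Payload 15.5 kg.
Tool frame: the origin (TCP) lies on the centre line of the jaws, within the pads' length; the fingertips stand 25 mm ahead of it and the grasp point (between the pads) lies 6 mm ahead of it; z points along the fingers, y is the line along which they close (so a half turn about z gives the same grasp; the last joint's range is limited). The gripper opens to 85 mm and grips with 20 to 120 N. Pads are 22 mm wide; open, the fingers measure 114 mm over their backs; the gripper's body (76 mm by 85 mm) begins 54 mm behind the grasp point. The pads swing forward as they close: fully open they stand 13 mm farther back than shut.
Start: joints at [-1.312, 0.494, 1.345, -0, 1.302, -0.096], TCP at [0.217, -0.586, 0.256] pointing down, gripper open.
Joint ranges: [-2.91, 2.91], [-0.82, 2.16], [0.22, 2.67], [-1.22, 4.37], [0.12, 2.79], [-3.08, 3.08]. Speed limits (rad/s): [1.89, 1.89, 2.57, 3.01, 3.01, 3.01].

### API

Orientations are given as a unit quaternion [x, y, z, w].
In Python, from rig import move_ptp, line_to, move_joints, set_gripper, sleep, inverse_kinematics, grab_frame, MotionError, job_done, regions_of, get_time, get_q, get_joint_vel, get_joint_torque, get_ee_pos, get_tcp_rot, get_force, get_ft_torque, get_finger_gap, get_grasp_force gives the robot as it stands. Calls block until the motion is done:
- move_ptp(position, orientation): joint-space move of the TCP to a pose.
- line_to(position, rotation=None, speed=0.15): straight line of the TCP; rotation=None keeps the orientation; speed is the mean speed in m/s.
- move_joints(angles): joint-space move.
- set_gripper(opening, f_grip=None): finger opening in m; f_grip is the grip in N (None keeps the last); returns when the fingers have stopped.
- sleep(seconds).
- inverse_kinematics(position, orientation): joint angles nearest the present ones, or None.
- grab_frame(name): name is "side" or "top"; returns a dict with "pixels" (480x640x3 uint8, blue, green, red), "K" (3x3 intrinsics, pixels), "R" (3x3) and "t" (3): a world point X has camera coordinates R X + t. Camera axes: x right, y down, z forward; pixel columns grow to the right and rows downward; lengths in m; the calibration is good to about 2 mm. A picture is of the moment at which its call begins. There is no depth.
A pose or a line that the arm cannot do raises MotionError and nothing moves.
- job_done(): hands the job in; it is judged then, once.
Trained networks look in the newest picture that a camera, given by its name, has taken for a name from the list of things; names that differ only in an ending like _2 or _b are one class to them, and where a whole thing is asked for, a point or a joint stands for the part that bears it (a point fixed in the world has none). Each returns a list of dicts, best first, with "conf" (0 to 1); they miss things now and then, are a little off and sometimes report something else, mostly with a low value. They report only what shows in the picture. A call takes as long as a camera call.
- regions_of(camera, thing): "mask" (480x640 bool, what is visible of it) and "box" ([left, top, right, bottom] in pixels, round what is visible of it).
Readings, each from a call of its own:
- get_time(): time.
- get_q(): joint angles.
- get_joint_vel(): joint speeds.
- get_joint_torque(): joint torques, N m.
- get_ee_pos(): TCP position.
- get_tcp_rot(): TCP orientation.
- get_force(): force on the tool from outside, world axes, zero at the start.
- get_ft_torque(): the same for the moment, N m.
- get_finger_gap(): finger opening in m.
- get_grasp_force(): force on a finger pad.
Only numpy, scipy, OpenCV 4.12 (cv2) and the standard library are available. Lean on these libraries where they do the work, as an engineer would, in place of code of your own. Each camera call takes 0.05 s, during which the arm holds its last target. There are 200 camera calls.

### The job

Make up both polishing heads for the rings: on the red stand's spindle, from the bottom up, the steel flange, then the brown wheel, then the brass collar; on the yellow stand's spindle the white felt wheel and on top of it the black collar. Every piece must sit flat, fully down on the seat or on the piece below it; leave the worn green wheel, the amber jar and the tray of finished rings where they are.

Things in the scene. Friction and masses are not known exactly. Their poses are not given: they have to be found in the camera images.
- flange: Grey steel flange: a disc 60 mm in diameter, 12 mm thick, about 0.2 kg, six small dark dots on top. A round hole of 20 mm diameter goes straight through the middle. Lies flat on the bench. Origin: centre of the underside; z up along the hole; symmetric about z and the same either way up.
- grit_wheel: Brown abrasive wheel: a disc 64 mm in diameter, 18 mm thick, about 0.11 kg. A round hole of 20 mm diameter goes straight through the middle. Lies flat on the bench. Origin: centre of the underside; z up along the hole; symmetric about z and the same either way up.
- brass_collar: Brass collar, knurled: 38 mm in diameter, 14 mm thick, about 0.08 kg. A round hole of 20 mm diameter goes straight through the middle. Lies flat on the bench. Origin: centre of the underside; z up along the hole; symmetric about z and the same either way up.
- felt_wheel: White felt polishing wheel (hard): a disc 64 mm in diameter, 18 mm thick, about 0.06 kg. A round hole of 20 mm diameter goes straight through the middle. Lies flat on the bench. Origin: centre of the underside; z up along the hole; symmetric about z and the same either way up.
- black_collar: Black collar, knurled: 38 mm in diameter, 14 mm thick, about 0.04 kg. A round hole of 20 mm diameter goes straight through the middle. Lies flat on the bench. Origin: centre of the underside; z up along the hole; symmetric about z and the same either way up.
- green_wheel: Worn green wheel, not wanted, to be left where it lies: 64 mm in diameter, 18 mm thick. A round hole of 20 mm diameter goes straight through the middle. Lies flat on the bench. Origin: centre of the underside; z up along the hole; symmetric about z and the same either way up.
- red_stand: Stand with a round red base 110 mm in diameter, 24 mm high, fixed to the bench; on it a steel seat of 40 mm diameter, 4 mm high (top 28 mm above the bench), and from its centre an upright steel spindle of 12 mm diameter, tip 84 mm above the bench, tapered to 4 mm over the last 8 mm. The pieces slip over it with 4 mm to spare all round. Origin: centre of the underside, on the spindle axis; z up.
- yellow_stand: Stand with a round yellow base 110 mm in diameter, 24 mm high, fixed to the bench; on it a steel seat of 40 mm diameter, 4 mm high (top 28 mm above the bench), and from its centre an upright steel spindle of 12 mm diameter, tip 84 mm above the bench, tapered to 4 mm over the last 8 mm. The pieces slip over it with 4 mm to spare all round. Origin: centre of the underside, on the spindle axis; z up.
- jar: Closed amber glass jar with a black cap, 56 mm in diameter, 70 mm high, standing loose among the pieces; to be left alone. Origin: centre of its underside.
- ring_tray: Dark red velvet tray with finished rings, 130 mm (its x) by 240 mm (its y), 20 mm high, loose, at the far side of the pieces; to be left alone. Origin: centre of its underside.

How it is judged:
At the end, for the whole second after the job is handed in: On the red stand, from the bottom up: flange, brown wheel, brass collar; on the yellow stand: white felt wheel, black collar. Each is threaded on its spindle (centre within 7 mm of the axis), at its height in the stack within 4 mm, flat within 0.12 rad, and at rest (horizontal distance between each of flange, grit_wheel, brass_collar and red_stand below 0.007 m and z of flange in the frame of red_stand between 0.024 and 0.032 m and angle between the z axis of each of flange, grit_wheel, brass_collar and the z axis of red_stand, either way round below 0.12 rad and linear speed of each of flange, grit_wheel, brass_collar, felt_wheel, black_collar below 0.02 m/s and angular speed of each of flange, grit_wheel, brass_collar, felt_wheel, black_collar below 0.3 rad/s and z of grit_wheel in the frame of red_stand between 0.036 and 0.044 m and z of brass_collar in the frame of red_stand between 0.054 and 0.062 m and horizontal distance between each of felt_wheel, black_collar and yellow_stand below 0.007 m and z of felt_wheel in the frame of yellow_stand between 0.024 and 0.032 m and angle between the z axis of each of felt_wheel, black_collar and the z axis of yellow_stand, either way round below 0.12 rad and z of black_collar in the frame of yellow_stand between 0.042 and 0.05 m); the robot touches nothing.
It fails at once if the green wheel was moved (more than 20 mm) (distance of green_wheel from where it was at the start of the episode above 0.02 m).
It fails at once if the jar was moved (more than 20 mm) (distance of jar from where it was at the start of the episode above 0.02 m).
It fails at once if the tray of finished rings was moved (more than 20 mm) (distance of ring_tray from where it was at the start of the episode above 0.02 m).
It also fails if it takes over 136 s, if anything falls off the work surface, if the arm or the gripper's body presses on something with over 40 N, if the wrist force passes 120 N, or if a joint passes its speed limit or range.

## Working session

There is one attempt and no reset: what is moved stays moved. The work goes in short steps, each a Python script; the robot and the scene stay as the last script left them, time stands still between calls to the robot, and variables do not carry over. Pictures are saved under pics/ and viewed, at most 14 in all, crops included, and the job is handed in when it is done.

```bash
mkdir -p pics; python3 - <<'E'
from rig import *
import cv2,numpy as np
print(get_time(),get_tcp_rot())
for c in("top","side"):
    f=grab_frame(c); cv2.imwrite(f"pics/{c}0.png",f["pixels"]); print(c,f["K"].tolist(),f["R"].tolist(),f["t"].tolist())
    for n in "flange grit_wheel brass_collar felt_wheel black_collar green_wheel red_stand yellow_stand jar ring_tray".split():
        for d in regions_of(c,n)[:2]: print(n,round(d["conf"],2),np.array(d["box"]).tolist(),int(d["mask"].sum()))
print(get_time())
E
```

```text
0.0 [ 9.84302403e-01  1.76489006e-01 -5.35398139e-05 -6.37664727e-04]
top [[606.9578219296052, 0.0, 320.35116174296445], [0.0, 606.9578219296052, 236.8376959019339], [0.0, 0.0, 1.0]] [[-0.019455958053581093, -0.9997684344952877, 0.009194731266283222], [-0.9948656232138857, 0.018445371136772252, -0.09950959768220294], [0.09931695446128248, -0.011083576609948768, -0.9949941190208448]] [0.000765208975302048, 0.610881863545994, 1.4375031273884187]
flange 0.68 [149.5, 271.9, 169.4, 291.0] 405
grit_wheel 0.87 [196.5, 325.4, 221.9, 352.2] 504
brass_collar 0.68 [223.2, 235.7, 237.9, 252.5] 120
felt_wheel 0.67 [425.9, 311.8, 454.3, 337.5] 559
black_collar 0.44 [313.0, 217.4, 329.2, 234.2] 132
green_wheel 0.95 [396.4, 233.3, 421.5, 259.1] 473
red_stand 0.71 [329.8, 268.6, 375.8, 313.8] 1614
yellow_stand 0.96 [246.7, 272.4, 294.5, 317.1] 1650
jar 0.74 [460.6, 269.6, 489.8, 291.5] 531
ring_tray 0.65 [258.4, 131.6, 355.7, 188.4] 5161
side [[438.9630351044848, 0.0, 317.10196185273475], [0.0, 438.9630351044848, 238.9113594756034], [0.0, 0.0, 1.0]] [[-0.9569234197398844, -0.2903364020818584, 0.0015304834161928966], [-0.22069850958840112, 0.7239576753577498, -0.6535881364866267], [0.18865242277475322, -0.6257715700771044, -0.7568488656689997]] [0.5659222757059911, 0.1589559641884085, 0.9957414807289853]
flange 0.6 [286.3, 387.5, 315.6, 421.6] 748
grit_wheel 0.79 [364.9, 351.8, 399.3, 384.9] 810
grit_wheel 0.67 [329.0, 181.6, 350.2, 199.0] 359
brass_collar 0.77 [282.0, 310.9, 295.2, 322.3] 250
felt_wheel 0.72 [398.7, 176.9, 423.2, 196.8] 379
black_collar 0.73 [294.5, 236.2, 310.7, 246.8] 170
black_collar 0.33 [280.7, 309.2, 296.2, 325.2] 241
red_stand 0.85 [347.4, 213.1, 393.0, 249.5] 1285
yellow_stand 0.8 [327.4, 268.4, 380.7, 316.5] 1758
yellow_stand 0.17 [366.1, 349.6, 398.8, 386.0] 791
jar 0.8 [375.0, 141.7, 394.0, 167.3] 509
ring_tray 0.89 [187.9, 195.1, 277.0, 277.0] 3999
1.1
```

```bash
python3 - <<'E'
import cv2
i=cv2.imread("pics/top0.png"); cv2.imwrite("pics/top0c.png",cv2.resize(i[120:370,130:510],None,fx=2.1,fy=2.1,interpolation=cv2.INTER_CUBIC))
E
```

```text
(no output)
```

View pics/top0c.png

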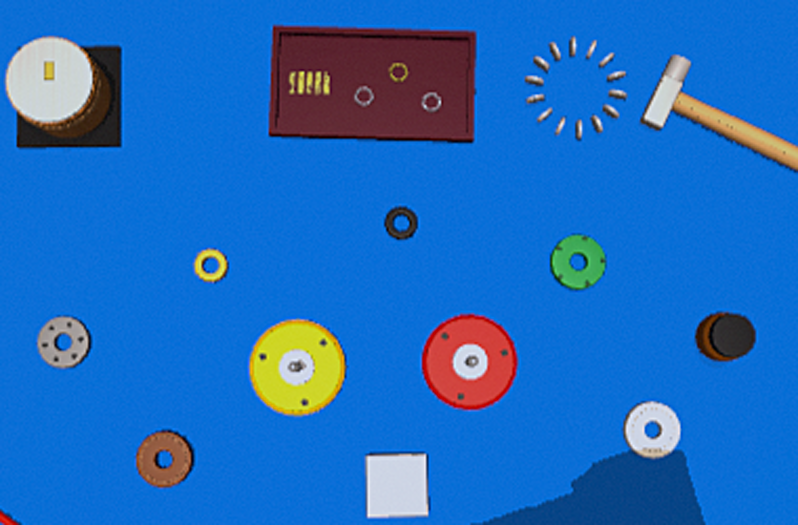

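View pics/side0.png

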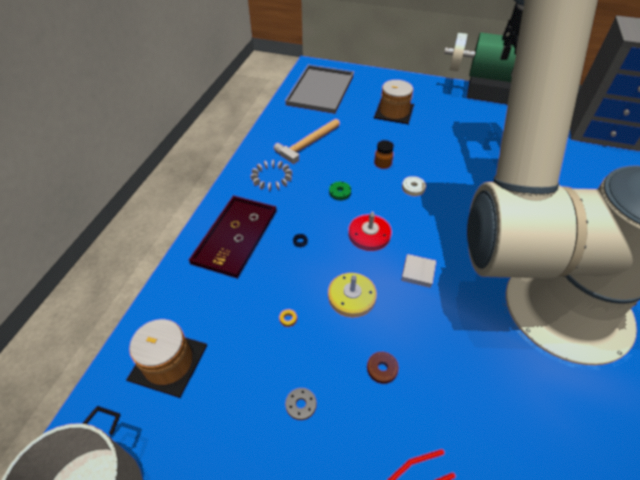

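```bash
cat > loc.py <<'E'
import cv2,numpy as np
from scipy.optimize import least_squares
A=np.linspace(0,2*np.pi,72,endpoint=False); C=np.c_[np.cos(A),np.sin(A)]
def proj(f,X):
    c=np.asarray(X)@np.array(f["R"]).T+f["t"]; p=c@np.array(f["K"]).T; return p[:,:2]/p[:,2:]
def cen(h):
    m=cv2.moments(h.astype(np.float32)); return np.array([m["m10"],m["m01"]])/m["m00"]
def blob(f,uv,r=22,up=4):
    """centroid of the outline of the non-blue blob at pixel uv"""
    p=cv2.getRectSubPix(f["pixels"],(2*r+1,2*r+1),(float(round(uv[0])),float(round(uv[1]))))
    p=cv2.resize(p,None,fx=up,fy=up,interpolation=cv2.INTER_CUBIC).astype(int)
    m=((p[...,0]-p[...,1:].max(2))<45).astype(np.uint8)
    cs=[c for c in cv2.findContours(m,cv2.RETR_EXTERNAL,cv2.CHAIN_APPROX_NONE)[0] if len(c)>30]
    c=min(cs,key=lambda c:np.linalg.norm(cen(cv2.convexHull(c))-up*r))
    h=cv2.convexHull(c)[:,0,:]
    return (cen(h)+.5)/up-.5-r+np.round(uv), cv2.contourArea(h)/up**2
def outline(f,xy,R,z0,z1):
    X=np.vstack([np.c_[C*R+xy,np.full(72,z)] for z in(z0,z1)])
    return cv2.convexHull(proj(f,X).astype(np.float32))
def locate(f,uv,R,z0,z1,r=22):
    c,a=blob(f,uv,r)
    s=least_squares(lambda xy:cen(outline(f,xy,R,z0,z1))-c,[.5,0],diff_step=1e-3)
    return s.x,a/cv2.contourArea(outline(f,s.x,R,z0,z1))
E
python3 - <<'E'
from rig import *
from loc import *
T=dict(flange=((159.5,281.5),(301,404),.03,.012),grit_wheel=((209,339),(382,368),.032,.018),brass_collar=((230.5,244),(288.5,317),.019,.014),
felt_wheel=((440,324.5),(413.5,186),.032,.018),black_collar=((321,226),(300.5,240),.019,.014),green_wheel=((409,246),(340,190),.032,.018),
red_stand=((353,291),(370,231),.055,.024),yellow_stand=((270.5,295),(353,293),.055,.024))
F={c:grab_frame(c) for c in("top","side")}
for n,(u,v,R,h) in T.items():
    r=36 if "stand" in n else 22
    o=[]
    for c,p in(("top",u),("side",v)):
        try:x,a=locate(F[c],p,R,0,h,r);o+=[x.round(4),round(a,2)]
        except Exception as e:o+=[repr(e)]
    print(n,*o)
E
```

```text
flange [0.5086 0.3812] 0.95 [0.5094 0.3806] 0.92
grit_wheel [0.3727 0.2642] 0.96 [0.3731 0.2629] 0.89
brass_collar [0.5947 0.2108] 1.0 [0.5961 0.2085] 0.96
felt_wheel [ 0.3945 -0.2962] 0.98 [ 0.3948 -0.3001] 0.97
black_collar [ 0.6402 -0.012 ] 0.93 [ 0.6416 -0.0135] 0.72
green_wheel [ 0.5904 -0.2176] 0.97 [ 0.592  -0.2212] 0.92
red_stand [ 0.4768 -0.0876] 0.99 [ 0.4776 -0.0901] 0.95
yellow_stand [0.4744 0.1104] 1.01 [0.4751 0.11  ] 0.98
```

```bash
cat > arm.py <<'E'
from rig import *
import numpy as np
def quat(psi): return [np.cos(psi/2),np.sin(psi/2),0,0]
def fz(): return np.array(get_force())
def touch(x,y,z,zmin,step=.001,lim=4):
    """step down until the vertical force changes by lim; returns the TCP height"""
    f0=fz()[2]
    while z>zmin:
        z-=step; line_to([x,y,z],speed=.03)
        if abs(fz()[2]-f0)>lim: break
    return z,fz()-0,f0
E
python3 - <<'E'
from arm import *
x,y=.509,.381
psi=np.arctan2(y,x)+np.pi/2
for d in (0,np.pi/2,-np.pi/2): print(d,inverse_kinematics([x,y,.15],quat(psi+d)), inverse_kinematics([x,y,.02],quat(psi+d)))
set_gripper(.075,30)
for d in (0,-np.pi/2,np.pi/2):
    if inverse_kinematics([x,y,.15],quat(psi+d)): psi+=d; break
move_ptp([x,y,.15],quat(psi)); print("psi",psi,get_time(),get_q())
line_to([x,y,.035],speed=.15); print(fz())
print(touch(x,y,.035,.006)); print(get_finger_gap(),get_time(),get_ee_pos())
E
```

```text
0 [ 5.48679457e-01  6.19589917e-01  1.43148639e+00 -4.44089210e-16
  1.09051635e+00 -9.38779596e-02] [ 5.48679457e-01  7.94283565e-01  1.50812359e+00 -4.44089210e-16
  8.39185500e-01 -9.38779596e-02]
1.5707963267948966 [ 5.48679457e-01  6.19589917e-01  1.43148639e+00 -4.44089210e-16
  1.09051635e+00 -1.66467429e+00] [ 5.48679457e-01  7.94283565e-01  1.50812359e+00 -4.44089210e-16
  8.39185500e-01 -1.66467429e+00]
-1.5707963267948966 [ 5.48679457e-01  6.19589917e-01  1.43148639e+00 -4.44089210e-16
  1.09051635e+00  1.47691837e+00] [ 5.48679457e-01  7.94283565e-01  1.50812359e+00 -4.44089210e-16
  8.39185500e-01  1.47691837e+00]Traceback (most recent call last):
  File "<stdin>", line 7, in <module>
ValueError: The truth value of an array with more than one element is ambiguous. Use a.any() or a.all()
```

```bash
python3 - <<'E'
from arm import *
x,y=.509,.381
psi=np.arctan2(y,x)+np.pi/2
move_ptp([x,y,.15],quat(psi)); print("psi",psi,get_time(),get_ee_pos(),fz())
line_to([x,y,.035],speed=.15); print(fz(),get_time())
print(touch(x,y,.035,.006)); print(get_finger_gap(),get_time(),get_ee_pos())
E
```

```text
psi 2.2133537428831027 5.0 [0.5094113  0.38049526 0.15004322] [ 0.96056022  0.22168655 -0.61575806]
[-0.11296636 -0.18071169  0.3998807 ] 5.9167
(0.014999999999999986, array([-2.53877002, -1.45582723, 12.33896456]), np.float64(0.3998807004424749))
0.0749124395459563 10.9167 [0.5090429  0.38103714 0.01568777]
```

```bash
cat >> arm.py <<'E'
RED=(.4772,-.0888); YEL=(.4748,.1102)
def tip(g): return .0255-(.076-np.sqrt(.076**2-(g/2)**2))
def pick(x,y,D,lift,up=.16):
    """centre the piece by pinching it along two crossed directions, then raise it"""
    psi=np.arctan2(y,x)+np.pi/2; z=tip(D)+lift; w=min(D+.014,.08)
    if np.hypot(*(np.array(get_ee_pos()[:2])-[x,y]))>.01:
        set_gripper(w,40); move_ptp([x,y,.13],quat(psi-np.pi/2))
        line_to([x,y,z],speed=.15)
        set_gripper(D-.01,25); set_gripper(w); line_to([x,y,z+.03],quat(psi-np.pi/4),speed=.1)if 0 else None
        line_to([x,y,z],quat(psi),speed=.05) if 0 else move_ptp([x,y,z],quat(psi))
    else:
        line_to([x,y,z],speed=.1); set_gripper(D-.01,25); set_gripper(w); move_ptp([x,y,z],quat(psi-np.pi/2))
    set_gripper(D-.01,50); print("gap",get_finger_gap(),get_grasp_force(),get_time())
    line_to([x,y,up],speed=.2); print("held",get_finger_gap(),get_grasp_force(),fz().round(2))
    return z
def place(S,zp,seat,up=.16,psi=None,slack=.0015):
    psi=np.arctan2(S[1],S[0])+np.pi/2 if psi is None else psi
    move_ptp([*S,up],quat(psi)); f0=fz(); print("over",f0.round(2),get_ee_pos())
    for h in np.append(np.arange(.084,seat+.004,-.012),[seat+.004,seat+slack]):
        line_to([*S,zp+h],speed=.08); f=fz()-f0; print(round(h,3),f.round(1))
        if np.linalg.norm(f)>15: print("STOP"); return False
    print("gap",get_finger_gap()); return True
def release(S,D):
    set_gripper(min(D+.014,.08)); line_to([*S,.2],speed=.2); print("t",get_time())
E
sed -i 's/ set_gripper(w); line_to(\[x,y,z+.03\].*$/ set_gripper(w)/; s/line_to(\[x,y,z\],quat(psi),speed=.05) if 0 else //' arm.py
python3 - <<'E'
from arm import *
x,y=.509,.381
z=pick(x,y,.060,.002); print(z)
print(place(RED,z,.028))
print(get_time())
f=grab_frame("side"); import cv2; cv2.imwrite("pics/s1.png",cv2.resize(f["pixels"][170:290,290:450],None,fx=4,fy=4))
E
```

```text
gap 0.05847608523625054 50.576698780059814 13.525
held 0.058105223035427714 53.748013973236084 [-0.45  0.   -2.82]
0.021328361000384363
over [ 0.56 -0.37 -1.33] [ 0.47746307 -0.08833731  0.1598391 ]
0.084 [-0.7 -0.2 -0.5]
0.072 [-0.6 -0.4 -0.1]
0.06 [-0.6  0.1  0.6]
0.048 [-0.5 -0.2 -0.1]
0.036 [-2.   0.  -0.3]
0.032 [-0.1  0.9 -0.5]
0.03 [-0.8  0.4 -0.9]
gap 0.0581149808100357
True
18.6167
```

View pics/s1.png

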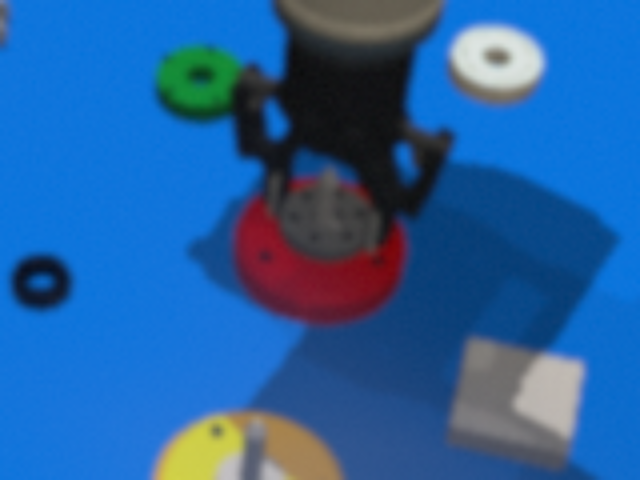

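The flange is around the red spindle (about (330,215) in the crop), just above its seat. I'll release it and check it from above.

```bash
python3 - <<'E'
from arm import *
from loc import *
release(RED,.060)
# brown wheel next: pick, then look at the stand with arm away
z=pick(.373,.2637,.064,.004); print("z",z)
for c,b in(("top",(260,335,400,240)),("side",(200,290,460,300))):
    f=grab_frame(c); p=f["pixels"]
    u=proj(f,[[*RED,.04]])[0].astype(int)
    cv2.imwrite(f"pics/{c}2.png",cv2.resize(p[u[1]-40:u[1]+40,u[0]-40:u[0]+40],(560,560),interpolation=cv2.INTER_CUBIC))
    print(c,u,proj(f,[[*RED,.04],[*RED,.084],[*RED,.028]]))
print(get_time())
E
python3 -c "
import cv2;cv2.imwrite('pics/c2.png',cv2.resize(cv2.hconcat([cv2.imread('pics/top2.png'),cv2.imread('pics/side2.png')]),(800,400)))"
```

```text
t 19.875
gap 0.06307558554503843 49.960110001266 24.7583
held 0.06238163429357785 54.755341373384 [-0.4  -0.11 -2.12]
z 0.022434751758456342
top [354 291] [[354.19283822 291.61764887]
 [355.42448146 291.43276322]
 [353.86977235 291.66614525]]
side [370 224] [[370.48638454 224.37527741]
 [372.16332031 212.21327371]
 [370.0463433  227.56668356]]
25.7
```

View pics/c2.png

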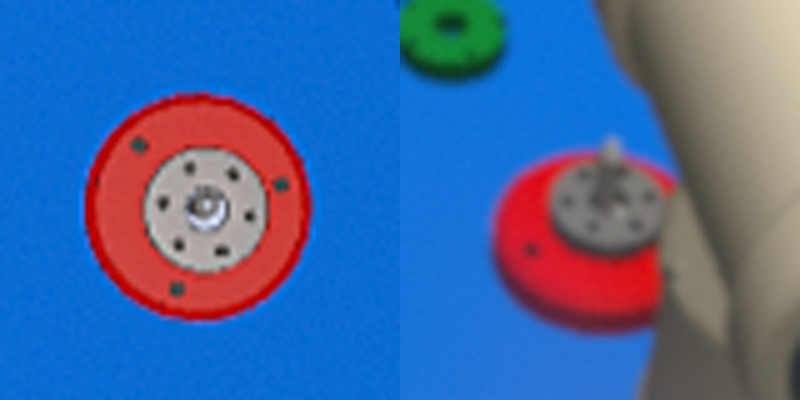

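The flange lies flat on the seat, its centre around (206,209) in the left crop with the base centre around (198,207). I'll measure that offset and correct the commanded axis by it.

```bash
python3 - <<'E'
from rig import *
from loc import *
i=cv2.imread("pics/top2.png"); h=cv2.cvtColor(i,cv2.COLOR_BGR2HSV).astype(int)
base=((i[...,0].astype(int)-i[...,1:].max(2))<45).astype(np.uint8)
inner=((h[...,1]<100)).astype(np.uint8)
f=grab_frame("top")
off=np.array([354-40,291-40])
for m,R,z0,z1 in((base,.055,0,.024),(inner,.03,.028,.04)):
    c=max(cv2.findContours(m,cv2.RETR_EXTERNAL,cv2.CHAIN_APPROX_NONE)[0],key=cv2.contourArea)
    p=(cen(cv2.convexHull(c))+.5)/7-.5+off
    s=least_squares(lambda xy:cen(outline(f,xy,R,z0,z1))-p,[.5,0],diff_step=1e-3)
    print(p,s.x,cv2.contourArea(c)/49/cv2.contourArea(outline(f,s.x,R,z0,z1)))
E
```

```text
[353.15079365 291.9596303 ] [ 0.47679636 -0.0875535 ] 0.9877169794101359
[354.59834007 292.56034902] [ 0.47503189 -0.0899551 ] 0.9538931307492088
```

```bash
sed -i 's/^RED=.*/RED=(.4785,-.0870); YEL=(.4762,.1112)/' arm.py
python3 - <<'E'
from arm import *
from loc import *
z=tip(.064)+.004
if place(RED,z,.040):
    release(RED,.064)
    z=pick(.596,.2105,.038,.003); print("z",z)
    f=grab_frame("top"); np.save("f.npy",f["pixels"])
    cv2.imwrite("pics/t3.png",cv2.resize(f["pixels"][251:331,314:394],(560,560),interpolation=cv2.INTER_CUBIC))
print(get_time())
E
```

```text
over [-0.52  0.   -0.87] [ 0.47838457 -0.08612113  0.15988776]
0.084 [-0.6 -0.6  0.3]
0.072 [ 0.2 -0.4  0.4]
0.06 [-0.  -0.8 -0.7]
0.048 [ 0.2 -0.3  0.3]
0.044 [ 0.9  0.8 -1.3]
0.042 [ 2.   0.2 -0.9]
gap 0.062704686499294
t 30.475
gap 0.03509846756424298 50.23881635628641 35.5
held 0.03512830759705112 49.95397833175957 [ 0.44  0.78 -1.07]
z 0.026086683577940917
36.3667
```

View pics/t3.png

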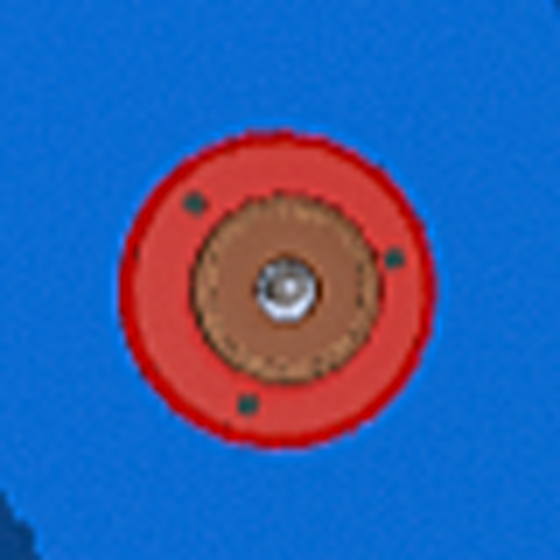

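The brown wheel is flat and centred on the red spindle, at about (286,288). The brass grip gap is 35 mm rather than 38, so I'll check the grip in the side view.

```bash
python3 - <<'E'
from arm import *
from loc import *
f=grab_frame("side"); p=get_ee_pos(); u=proj(f,[[p[0],p[1],p[2]-.02]])[0].astype(int); print(u,get_finger_gap())
cv2.imwrite("pics/s4.png",cv2.resize(f["pixels"][u[1]-40:u[1]+40,u[0]-50:u[0]+50],(750,600),interpolation=cv2.INTER_CUBIC))
E
```

```text
[284 283] 0.03529444845271152
```

View pics/s4.png

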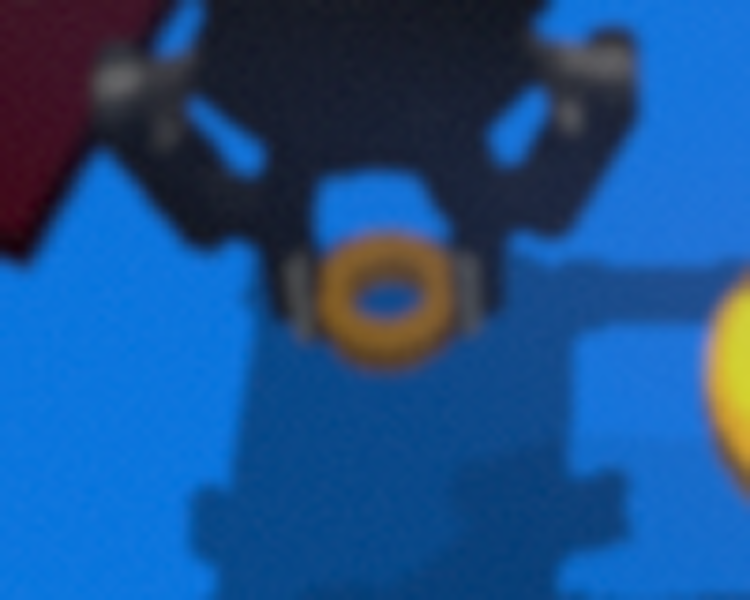

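The brass collar (hole at about (385,297)) is level and centred between the pads, so I'll place it. Then I'll pick the felt wheel and check the stack.

```bash
python3 - <<'E'
from arm import *
from loc import *
z=tip(.038)+.003
if place(RED,z,.058):
    release(RED,.038)
    z=pick(.3955,-.297,.064,.004)
    if place(YEL,z,.028):
        release(YEL,.064)
        z=pick(.642,-.0115,.038,.003)
        f=grab_frame("top"); cv2.imwrite("pics/t5.png",cv2.resize(f["pixels"][246:336,225:400],(800,411),interpolation=cv2.INTER_CUBIC))
print(get_time())
E
```

```text
over [ 0.44  0.69 -1.29] [ 0.47916956 -0.08646475  0.15998361]
0.084 [-0.7  0.1  0.9]
0.072 [-0.3 -0.2  0.4]
0.062 [-0.7 -1.   0.8]
0.06 [-1.2  0.   0.1]
gap 0.035082945697275714
t 40.2667
gap 0.061509997407897365 52.931868735358876 45.3167
held 0.06096472434899075 54.23600941117911 [ 0.25  0.19 -0.08]
over [-0.78 -0.84 -0.86] [0.47639759 0.11041795 0.15987206]
0.084 [1.1 1.7 0.7]
0.072 [0.6 0.9 0.2]
0.06 [ 0.2 -0.6  0.9]
0.048 [0.5 1.  0.4]
0.036 [0.8 0.8 0.1]
0.032 [-0.1  0.   0.8]
0.03 [2.  0.5 0. ]
gap 0.06148131431778599
t 51.4167
gap 0.03531320488898127 49.507807083427906 56.4583
held 0.035013702684768 49.86708261072636 [-0.41  0.27 -0.97]
57.325
```

View pics/t5.png

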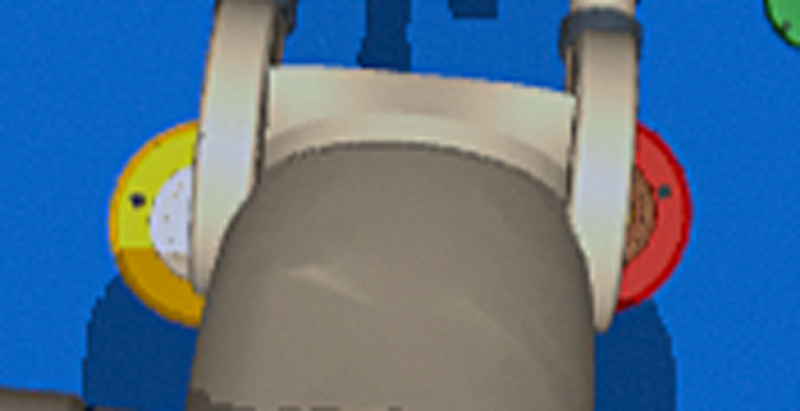

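The arm hides the spindles here. The felt wheel shows on the yellow stand at about (172,222) and looks level. I'll place the black collar, move clear and inspect.

```bash
python3 - <<'E'
from arm import *
from loc import *
z=tip(.038)+.003
if place(YEL,z,.046):
    release(YEL,.038)
    move_joints([-1.312,.494,1.345,0,1.302,-.096])
f=grab_frame("top"); a=cv2.resize(f["pixels"][246:336,225:400],(800,411),interpolation=cv2.INTER_CUBIC)
cv2.imwrite("pics/t6.png",a)
g=grab_frame("side"); cv2.imwrite("pics/s6.png",cv2.resize(g["pixels"][190:320,310:410],(460,598),interpolation=cv2.INTER_CUBIC))
for n,S,r,o in(("brass",RED,.019,(.058,.072)),("grit",RED,.032,(.04,.058)),("black",YEL,.019,(.046,.06)),("felt",YEL,.032,(.028,.046))):
    S=np.subtract(S,(.002,.001))
    print(n,proj(g,[[*S,o[1]]])[0].round(1),(proj(f,[[*S,o[1]]])[0]-[225,246]).dot(800/175).round(0))
print(get_time())
E
```

```text
over [ 0.11  0.25 -0.67] [0.47687396 0.11115122 0.1598021 ]
0.084 [-0.6 -0.5  0.3]
0.072 [-0.3  0.1  0.7]
0.06 [-0.1  0.3  0.4]
0.05 [-0.5 -0.7  0.9]
0.048 [-0.7  0.   0.6]
gap 0.03505008401476799
t 61.1583
brass [371.9 215.9] [593. 209.]
grit [371.4 219.8] [591. 210.]
black [353.4 281.8] [206. 222.]
felt [353.  285.4] [208. 222.]
63.9
```

View pics/t6.png

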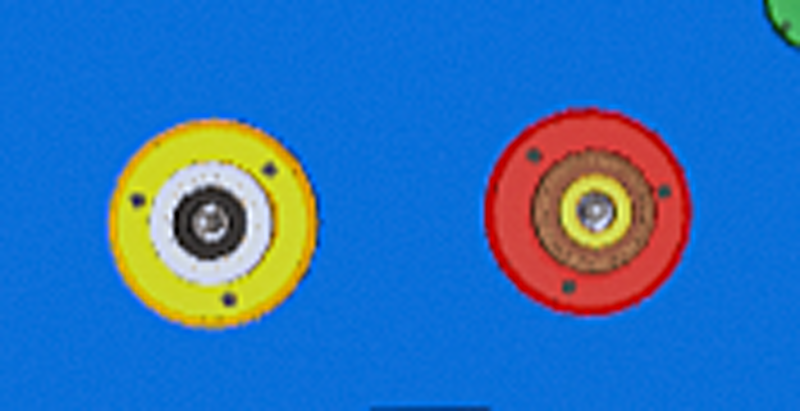

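View pics/s6.png

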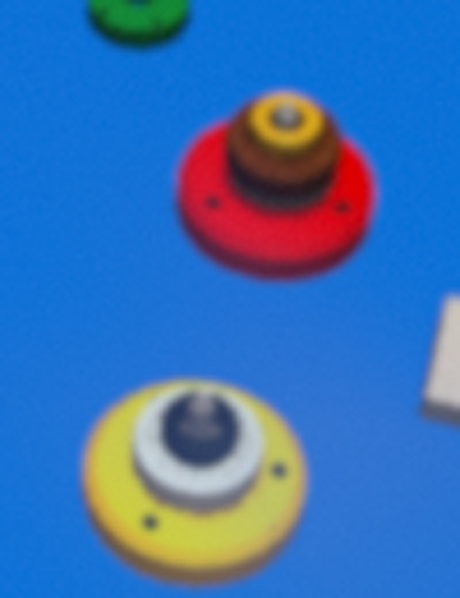

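Both pictures show the stacks concentric and flat: red at about (595,211) and yellow at about (210,222) in the top crop.

```bash
python3 -c "
from rig import *
print(job_done())"
```

```text
the job is handed in; nothing more can be done
None
```

I built both polishing heads in the order you asked and handed the job in at about 64 s; the last pictures show every piece flat and centred, but no verdict came back.

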